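Uncouple a plug-in test gauge from an air manifold and park it

ROBOT

A 7-joint arm with a two-finger parallel gripper is mounted at the origin on a cart in front of the work surface, level with it; the furniture and walls round the work are solid. World frame = base frame: x ahead of the robot, y to its left, z up, the work surface at z = 0. Lengths are in m, angles in rad, forces in N, time in s.
With the tool pointing down it reaches from about 0.425 to 0.875 m from the base axis. Payload 8.4 kg.
Tool frame: the origin (TCP) lies at the very end of the fingers, on their centre line; the grasp point (between the pads) lies 19 mm behind it (robot.tcp_to_grasp is the distance from the TCP to the grasp point, in m); z points along the fingers, x is the direction in which the jaws open and shut, and the axes are right-handed (so a half turn about z gives the same grasp; the last joint's range is limited). The gripper opens to 85 mm and grips with 20 to 120 N. Pads are 22 mm wide; open, the fingers measure 114 mm over their backs; the gripper's body (76 mm by 85 mm) begins 54 mm behind the grasp point. The pads swing forward as they close: fully open they stand 13 mm farther back than shut.
Start: joints at [-1.317, 0.333, 0.04, 1.465, -0.013, 1.343, -0.059], TCP at [0.225, 0.61, 0.198] pointing down, gripper open.
Joint ranges: [-2.58, 2.58], [-0.38, 2.09], [-1.3, 1.39], [0.25, 2.4], [-1.5, 4.64], [0.08, 2.09], [-2.65, 2.65]. Speed limits (rad/s): [2.22, 2.22, 2.79, 2.79, 3.14, 3.14, 3.14].

INTERFACE

Orientations are given as [roll, pitch, yaw] about the fixed x, y, z axes, in that order (R = Rz(yaw) Ry(pitch) Rx(roll)).
In Python, from plant import robot, vision gives the robot as it stands. The module is installed in compiled form; this text tells all that it offers.
- The arm moves only by the tool move_arm, never from a script. Its argument "motion" is text: rows parted by semicolons, each of 6 numbers parted by spaces: the shift along the world's x, y, z in m, then the turn, a rotation vector about the world's x, y, z in rad. In form: tx ty tz wx wy wz; .... A call has 1 to 12 rows; each row is the pose to reach, as a shift and turn from the pose commanded when the call began; what a row does not reach only later rows make up. A row lasts 1/10 s, in which the tool goes at most 50 mm and 8.59 degrees, less where a joint would pass 70% of its speed; a pose out of reach is approached as far as the arm can. A call with a gripper value outside its range is refused whole. "hand" is the closure, from 0 (fully open) to 1 (shut), set as the call begins (left out, the last holds). The fingers move at their own pace and stop on an object; "grip_force" is the grip in N (left out, the last holds). Time passes only in rows, so rows that repeat a pose let the fingers close. It gives the time, the measured TCP pose, the force and the opening at its end, in the units of the state.
- robot.read_state(): the state, without advancing time (a new reading comes with each control period).
- vision.grab_frame(name): name is "scene" or "top" or "wrist"; returns (picture, depth): 384x512x3 uint8, red, green, blue; 384x512 float32, m along the optical axis (not along the pixel's ray), 0 where there is no reading.
- vision.get_calibration(name): a dict with "fx", "fy", "cx", "cy" (pixels), "R" (3x3) and "t" (3): a world point X has camera coordinates R X + t. Camera axes: x right, y down, z forward; pixel columns grow to the right and rows downward; lengths in m; the calibration is good to about 2 mm. A picture is of the moment at which its call begins: read the wrist's pose just before it. get_calibration takes no time and is no camera call; for the wrist camera it gives the pose at the moment of the call.
- robot.sign_off(): hands the job in, once; it reports no verdict.
The state is a dict: "time_s": time; "joints": joint angles; "qd": joint speeds; "joint_torque": joint torques, N m; "eef_pos": TCP position; "eef_rot": TCP orientation; "force": force on the tool from outside, world axes, zero at the start; "ft_torque": the same for the moment, N m; "finger_gap": opening from 0.0 (shut) to 1.0 (fully open).
Only numpy, scipy, OpenCV 4.12 (cv2) and the standard library are available. Lean on these libraries where they do the work, as an engineer would, in place of code of your own. Each camera call takes 0.05 s, during which the arm holds its last target. There are 200 camera calls.

TASK

The air check is finished: push back the sprung sleeve of the quick coupling on the air manifold until it lets the nipple of the plug-in test gauge go, then draw the gauge straight up and out so that the sleeve snaps forward again. Park the gauge upright, nipple down, in the open socket of the blue storage block and push it past the detent until it is fully home. Work gently: do not force the sleeve against its stop, yank the gauge while it is locked or ram it into the block, and leave everything else where it stands.

Things in the scene. Friction and masses are not known exactly. Their poses are not given: they have to be found in the camera images.
- manifold: Portable air manifold (vented, fixed): aluminium bar 42 x 108 x 40 mm (x, y, z) on a dark foot plate 70 x 130 x 8 mm with levelling feet (its height varies by 8 mm); red-levered valve at its +y end, brass silencer on its front (-x). Origin: centre of the foot plate's underside, z up. A quick coupling stands upright on it, on the origin's z axis. All other fittings end below 60 mm.
- coupling_mouth (a point): Centre of the mouth of the coupling's fixed steel barrel (34 mm across), 106 mm above the manifold's origin. Four balls in the barrel lock the gauge's nipple while the sleeve round it is forward. The gauge creeps up 1 to 3 mm as the sleeve goes back; once free, the coupling's valve spring holds it about 5 mm above its start. To draw it on out takes up to about 10 N.
- sleeve (a joint): Travel of the coupling's sleeve, m: 0 = forward (up, home, under its spring), positive = pushed back (straight down). Its soft spring takes 7 N at first, 9 to 13 N where the balls free the nipple, which is anywhere from 4.4 to 9.2 mm (a setting inside, not to be seen: feel or watch for it); a rigid stop follows about 1 mm later. Let go, it stays back until the nipple is out, then snaps to 0.
- sleeve_flange (a point): Centre of the top face of the sleeve's bright flange (58 mm across, 4 mm thick); moves with the sleeve; 98 mm above the manifold's origin when forward. Above the flange the sleeve is 44 mm across and 6 mm high, below it 44 mm across, knurled, 20 mm high. The gauge above is narrower (37 mm): fingertips about 50 mm apart pass beside it and can press on the flange.
- shoulder: Dark ring 37 mm across inside the sleeve's lower end: the sleeve's stop. Origin on the coupling's axis, 60 mm above the manifold's origin.
- gauge: Plug-in test gauge, loose, 0.12 to 0.18 kg, 66 mm high, round about z: steel nipple at the bottom (21 mm across, 36 mm long, nose tapered over 3 mm, locking groove 13 to 24 mm from the nose), brass hexagon 24 mm across above it. Origin: centre of the nose, its lowest point; z points up to the dial. It starts locked upright in the coupling, origin about 75.5 mm above the manifold's.
- gauge_case (a point): Middle of the gauge's black case, on its axis, 55 mm above the gauge's origin. The case is 37 mm across and 22 mm high (44 to 66 mm above the origin), with a white dial on top; the place to grasp it.
- rest: Blue plastic storage block, 62 x 122 x 50 mm (x, y, z), fixed, on levelling feet (its height varies by 8 mm). Origin: centre of its underside, z up. Two sockets in its top: an open one (socket) and, 60 mm away toward +y, one closed with a red plug 30 mm across and 7 mm high.
- socket (a point): Centre of the open socket's mouth in the block's top, at x 0, y -28, z 50 mm of the block. The socket is vertical, 22.6 mm across, 44 mm deep, with a 2 mm chamfer; two sprung detent balls at +x and -x, 20 mm down, resist the nipple with 5 to 12 N and click into its groove. Home: the hexagon's underside rests on the block, the gauge's origin 36 mm below this point.
- jar_amber: Bystander: brown jar, 49 mm across, 76 mm high, origin at the centre of its underside. It stands beside a tall fixed disperser that fills the right part of the worktop (x above 0.47 m, y below -0.07 m): swing the arm round it.
- blue_bottle: Bystander: pale blue plastic bottle, 72 mm across, 125 mm high, origin at the centre of its underside.
- syringe: Bystander: white syringe lying flat, 29 x 115 x 29 mm, origin under its middle.

How it is judged:
On the way, in this order (a step that is already met when the one before it is completed fails the run):
1. the sleeve is pushed back and the coupling has let the nipple go: the gauge has risen in it (value of joint sleeve above 0.003 m and z of gauge in the frame of manifold above 0.079 m), for 0.1 s.
2. the nipple is out above the coupling's mouth and the sleeve has snapped forward (z of gauge in the frame of manifold above 0.108 m and value of joint sleeve below 0.001 m), for 0.1 s.
At the end, for the whole second after the job is handed in: The gauge stands upright and still in the block's open socket, home to within 1.8 mm (its nose 36 mm below the mouth) and on the socket's axis, and the sleeve is forward (within 1 mm) (z of gauge in the frame of rest between 0.011 and 0.0158 m and horizontal distance between gauge and socket below 0.003 m and angle between the z axis of gauge and the z axis of rest, either way round below 0.08 rad and angle between gauge's own z axis and vertical below 0.1 rad and linear speed of gauge below 0.01 m/s and value of joint sleeve below 0.001 m); the robot touches nothing.
It fails at once if the sleeve is forced against its stop with more than 7 N beyond its spring (contact force between shoulder and anything else above 7 N).
It fails at once if the gauge is yanked, levered or pressed in the coupling with more than 35 N, summed over its contacts (contact force between gauge and manifold above 35 N).
It fails at once if the gauge is pressed on or in the block with more than 45 N, summed over its contacts (contact force between gauge and rest above 45 N).
It fails at once if a bystander is moved more than 30 mm (distance of any of jar_amber, blue_bottle, syringe from where it was at the start of the episode above 0.03 m).
It also fails if it takes over 64 s, if anything falls off the work surface, if the arm or the gripper's body presses on something with over 40 N, if the wrist force passes 120 N, or if a joint passes its speed limit or range.

## Working session

There is one attempt and no reset: what is moved stays moved. The work goes in short steps, Python scripts to look and compute and a tool call to move; the robot and the scene stay as the last step left them, time stands still between calls to the robot, and variables do not carry over. Pictures are saved under pics/ and viewed, about 8 in all and at most 12, crops included, and the job is handed in when it is done.

Besides the shell and the picture viewer there is one more tool, called as a command line: name --argument value ..., lists and objects as JSON in quotes. move_arm: Moves the arm, as the interface text tells. Its arguments: {"type":"object","properties":{"motion":{"type":"string"},"hand":{"type":"number"},"grip_force":{"type":"number"}},"required":["motion"]}

```bash
mkdir -p pics; cat > h.py <<'E'
import numpy as np, cv2
from plant import robot, vision
def grab(n):
    c=vision.get_calibration(n); p,d=vision.grab_frame(n); return p,d,c
def cloud(d,c):
    v,u=np.mgrid[:d.shape[0],:d.shape[1]]
    P=np.stack([(u-c['cx'])/c['fx']*d,(v-c['cy'])/c['fy']*d,d],-1)
    return (P-np.array(c['t']))@np.array(c['R'])
def save(n,p): cv2.imwrite('pics/'+n,cv2.cvtColor(p,cv2.COLOR_RGB2BGR))
E
python3 - <<'E'
from h import *
out=[]
for n in ('scene','top'):
    p,d,c=grab(n); np.savez(n,p=p,d=d,**{k:np.array(v) for k,v in c.items()}); out.append(p)
    print(n,c['fx'],-np.array(c['R']).T@np.array(c['t']))
im=np.vstack(out); save('a.png',cv2.resize(im,(400,600),interpolation=cv2.INTER_AREA)); save('scene.png',out[0]); save('top.png',out[1])
print(robot.read_state(), robot.tcp_to_grasp)
E
```

```text
scene 458.4058204780016 [ 0.09392658 -0.29967641  0.76459417]
top 348.5424667847355 [0.46634291 0.1121811  0.98477699]
{'time_s': 0.1, 'joints': array([-1.31718187,  0.33383695,  0.03985876,  1.46615728, -0.01341175,
        1.3432855 , -0.0585043 ]), 'qd': array([-0.00074125, -0.00248171, -0.00093055, -0.00250488,  0.00064845,
        0.00128518, -0.00073434]), 'joint_torque': array([ 4.14697017e-03, -6.60029340e+01,  1.37046441e+00, -4.06470966e+01,
        1.70165487e-02,  8.99636390e-03, -1.80316630e-05]), 'eef_pos': array([0.22446036, 0.60954122, 0.19672466]), 'eef_rot': array([3.14151389e+00, 1.41913211e-03, 1.21797333e+00]), 'force': array([-0.12120164,  0.37983562,  0.01199302]), 'ft_torque': array([ 0.02644778,  0.0104018 , -0.02321323]), 'finger_gap': 0.99986734138865} 0.0187
```

View pics/top.png

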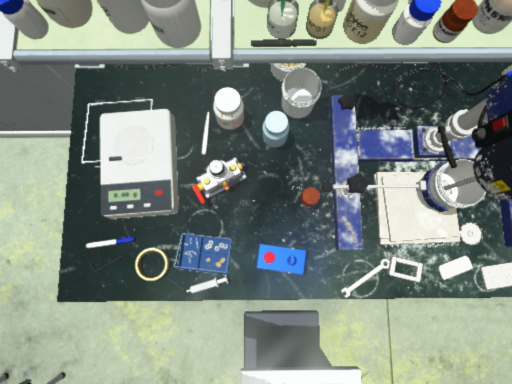

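View pics/scene.png

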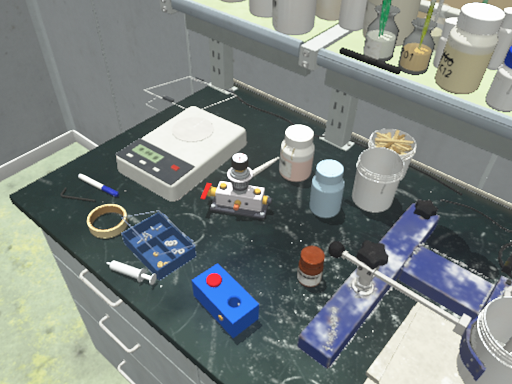

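The top view shows the manifold at about (220,178) with the gauge dial at (217,167), and its red lever lower left at (199,194). The blue block is at (282,259), with the red plug at (270,258) and the open socket at (292,260). The scene view shows the dial at (240,160), the plug at (214,280) and the socket at (235,302).

```bash
cat > m.py <<'E'
from h import *
for n in ('top','scene'):
    z=np.load(n+'.npz'); P=cloud(z['d'],z); p=z['p']; hsv=cv2.cvtColor(p,cv2.COLOR_RGB2HSV)
    H,S,V=hsv[...,0],hsv[...,1],hsv[...,2]
    X,Y,Z=P[...,0],P[...,1],P[...,2]; ok=z['d']>0
    print(n,'table z',np.median(Z[ok&(abs(Z)<.03)]))
    # blue block
    m=ok&(H>100)&(H<120)&(S>170)&(V>120)&(abs(Z-.055)<.03)
    k,l,s,cc=cv2.connectedComponentsWithStats(m.astype('uint8'))
    i=1+np.argmax(s[1:,4]); b=l==i; zt=np.percentile(Z[b],80); b&=abs(Z-zt)<.004
    r=cv2.minAreaRect(P[b][:,:2].astype('float32')); print(' block',s[i],zt,r)
    bx=s[i]; 
    reg=np.zeros_like(m); reg[bx[1]:bx[1]+bx[3],bx[0]:bx[0]+bx[2]]=1
    q=reg&((H<8)|(H>172))&(S>150)&(V>100); print(' plug',q.sum(),np.median(P[q],0), np.argwhere(q).mean(0)[::-1])
    # lever
    gz={'top':(217,167),'scene':(240,160)}[n]
    u,v=gz; w=P[v-8:v+9,u-10:u+11].reshape(-1,3)
    t=np.percentile(w[:,2],90); a=w[abs(w[:,2]-t)<.006]; print(' dial z',t,len(a),a.mean(0),(a.min(0)+a.max(0))/2)
    sat=ok&(np.hypot(X-a[:,0].mean(),Y-a[:,1].mean())<.1)
    q=sat&((H<8)|(H>172))&(S>150)&(V>120); print(' lever',q.sum(),P[q].mean(0))
    q=sat&(Z>.03)&(Z<.075); 
    r=cv2.minAreaRect(P[q][:,:2].astype('float32')); print(' bar',q.sum(),r,np.percentile(Z[q],[50,90]))
E
python3 m.py
```

```text
top table z 0.00016564913188831385
 block [257 244  49  30 914] 0.055873019988188354 ((0.4408612847328186, 0.04958220571279526), (0.1216728687286377, 0.06172377988696098), 81.17474365234375)
 plug 70 [0.44532475 0.08175491 0.06148173] [268.95714286 257.05714286]
 dial z 0.14730986993261402 169 [0.66897091 0.21263407 0.14596265] [0.669702   0.21248106 0.14724606]
 lever 90 [0.61567326 0.27108126 0.04606019]
 bar 611 ((0.6583583354949951, 0.21220797300338745), (0.0660417452454567, 0.15580831468105316), 31.210296630859375) [0.05163376 0.05629555]
scene table z 0.00015702040061434095
 block [ 192  263   67   69 2145] 0.05484978757107887 ((0.4402768313884735, 0.051662035286426544), (0.12450539320707321, 0.06330610811710358), 81.96743774414062)
 plug 148 [0.44306783 0.07967112 0.06091172] [213.4527027  279.73648649]
 dial z 0.14681177244789032 166 [0.66601031 0.21277503 0.14557928] [0.66741047 0.21379529 0.14524505]
 lever 81 [0.61449404 0.27028686 0.05227264]
 bar 1098 ((0.6570616364479065, 0.21275052428245544), (0.06727434694766998, 0.1558656394481659), 31.1823673248291) [0.05113282 0.05852668]
```

move_arm --motion "0.037 -0.033 0.01 0 0 -0.14; 0.074 -0.066 0.02 0 0 -0.28; 0.11 -0.1 0.03 0 0 -0.42; 0.147 -0.132 0.04 0 0 -0.57; 0.184 -0.165 0.04 0 0 -0.72; 0.221 -0.198 0.04 0 0 -0.87; 0.258 -0.231 0.04 0 0 -1.02; 0.295 -0.264 0.04 0 0 -1.17; 0.332 -0.298 0.04 0 0 -1.32; 0.369 -0.33 0.04 0 0 -1.47; 0.406 -0.364 0.04 0 0 -1.62; 0.442 -0.397 0.04 0 0 -1.77" --hand 0.4

```text
time_s: 1.3
eef_pos: [0.6677, 0.2115, 0.2372]
eef_rot: [3.141, 0.0, -0.558]
force: [0.2, 0.6, 0.7]
finger_gap: 0.599
```

move_arm --motion "0 0 0 0 0 0; 0 0 0 0 0 0; 0 0 0 0 0 0; 0 0 0 0 0 0"

```text
time_s: 1.7
eef_pos: [0.6658, 0.2147, 0.2375]
eef_rot: [-3.141, 0.001, -0.549]
force: [0.8, -0.0, 0.3]
finger_gap: 0.604
```

```bash
python3 - <<'E'
from h import *
s=robot.read_state(); print(s['eef_pos'],s['eef_rot'],s['finger_gap'],s['force'])
o=[]
for n in ('wrist','scene'):
    p,d,c=grab(n); np.savez(n+'2',p=p,d=d,**{k:np.array(v) for k,v in c.items()}); o.append(p)
    if n=='wrist': print(-np.array(c['R']).T@np.array(c['t']),c['R'],c['fx'])
save('b.png',cv2.resize(np.hstack(o),(800,300),interpolation=cv2.INTER_AREA))
E
```

```text
[0.66575777 0.21466544 0.23749801] [-3.14108946e+00  8.85479638e-04 -5.49230865e-01] 0.6039247941549293 [ 0.76861947 -0.0302502   0.26044477]
[0.70453598 0.27625588 0.41398665] [[ 0.85300668 -0.52189585 -0.00207893]
 [-0.49939019 -0.81736686  0.28726444]
 [-0.15162136 -0.24400029 -0.95784906]] 321.29321818391327
```

View pics/b.png

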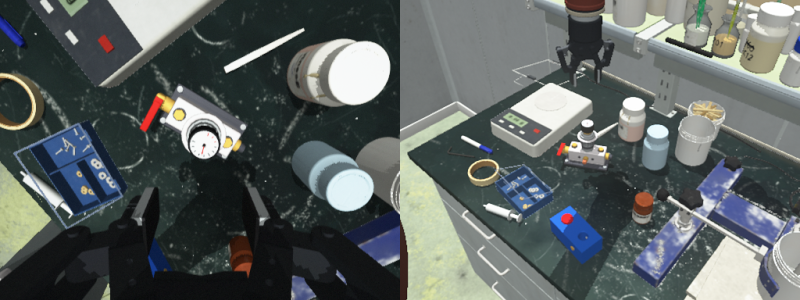

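The wrist view shows the white dial at about (262,183) in full pixels, with the fingertips at about (195,255) and (320,255) on either side. The gripper is above the manifold in the scene view.

```bash
python3 - <<'E'
from h import *
for n,(u,v) in (('wrist2',(262,185)),('scene2',(240,158))):
    z=np.load(n+'.npz'); P=cloud(z['d'],z); p=z['p']; C=np.array([.667,.213])
    r=np.hypot(P[...,0]-C[0],P[...,1]-C[1]); Z=P[...,2]
    t=np.median(Z[v-3:v+4,u-3:u+4]); print(n,'dial z',t)
    m=((abs(Z-t)<.005)&(r<.04)).astype('uint8')
    cs,_=cv2.findContours(m,0,1); c=max(cs,key=cv2.contourArea); e=cv2.fitEllipse(c); print(e)
    (u0,v0)=e[0]; R=z['R']; o=-R.T@z['t']; ray=R.T@np.array([(u0-z['cx'])/z['fx'],(v0-z['cy'])/z['fy'],1])
    print(' axis at',o+ray*(t-o[2])/ray[2], 'diam',e[1][1]*z['d'][v,u]/z['fx'])
    h,b=np.histogram(Z[(r<.04)&(Z>.05)],np.arange(.05,.16,.002)); print([(round(x,3),int(k)) for x,k in zip(b,h) if k>15])
    for lo,hi in ((.098,.106),(.106,.114)):
        q=P[(r<.04)&(Z>lo)&(Z<hi)]
        if len(q)>30: print(lo,len(q),np.median(q[:,2]),q.min(0)[:2],q.max(0)[:2])
E
```

```text
wrist2 dial z 0.14636825940110573
((260.95513916015625, 183.40110778808594), (40.39137268066406, 41.1738395690918), 79.37156677246094)
 axis at [0.67046734 0.21416921 0.14636826] diam 0.03535955285597269
[(np.float64(0.05), 159), (np.float64(0.052), 323), (np.float64(0.054), 29), (np.float64(0.058), 83), (np.float64(0.06), 16), (np.float64(0.098), 21), (np.float64(0.1), 326), (np.float64(0.102), 455), (np.float64(0.104), 35), (np.float64(0.106), 102), (np.float64(0.108), 162), (np.float64(0.11), 19), (np.float64(0.126), 18), (np.float64(0.132), 18), (np.float64(0.136), 19), (np.float64(0.14), 18), (np.float64(0.142), 18), (np.float64(0.144), 613), (np.float64(0.146), 712)]
0.098 837 0.10217935160618309 [0.64140627 0.18657743] [0.69844566 0.24201359]
0.106 283 0.10831931610392045 [0.64887633 0.19930835] [0.6914722  0.23510398]
scene2 dial z 0.1456629483204466
((239.10830688476562, 158.1063232421875), (11.03166389465332, 16.864852905273438), 91.72587585449219)
 axis at [0.66620439 0.21273923 0.14566295] diam 0.03617103029187464
[(np.float64(0.05), 109), (np.float64(0.052), 119), (np.float64(0.054), 32), (np.float64(0.056), 16), (np.float64(0.058), 24), (np.float64(0.084), 18), (np.float64(0.086), 16), (np.float64(0.1), 58), (np.float64(0.102), 64), (np.float64(0.104), 22), (np.float64(0.106), 36), (np.float64(0.108), 55), (np.float64(0.11), 21), (np.float64(0.128), 16), (np.float64(0.142), 19), (np.float64(0.144), 84), (np.float64(0.146), 57)]
0.098 153 0.10227962103006788 [0.63868603 0.18740021] [0.69584392 0.24273142]
0.106 122 0.10883536358854926 [0.64503916 0.19225827] [0.68901291 0.23469263]
```

move_arm --motion "0.002 0.001 -0.02 0 0 0; 0.002 0.001 -0.05 0 0 0; 0.002 0.001 -0.08 0 0 0; 0.002 0.001 -0.1 0 0 0; 0.002 0.001 -0.11 0 0 0; 0.002 0.001 -0.11 0 0 0; 0.002 0.001 -0.11 0 0 0; 0.002 0.001 -0.11 0 0 0"

```text
time_s: 2.6
eef_pos: [0.6694, 0.2142, 0.1292]
eef_rot: [-3.14, -0.001, -0.552]
force: [0.2, -1.0, 0.3]
finger_gap: 0.601
```

```bash
python3 - <<'E'
from h import *
s=robot.read_state(); print(s['eef_pos'],s['eef_rot'],s['finger_gap'],s['force'])
p,d,c=grab('wrist'); np.savez('wrist3',p=p,d=d,**{k:np.array(v) for k,v in c.items()})
save('c.png',p)
s=robot.read_state(); print(s['eef_pos'],s['eef_rot'],s['finger_gap'],s['force'])
E
```

```text
[0.66940369 0.2142052  0.12917016] [-3.13971025e+00 -1.31584282e-03 -5.51881766e-01] 0.6013313377583136 [ 0.15225027 -1.03613543  0.25361542]
[0.66934491 0.21417055 0.12904683] [-3.13978257e+00 -1.17577509e-03 -5.51928427e-01] 0.6035064273397958 [ 0.23530388  0.52544807 -0.36718114]
```

View pics/c.png

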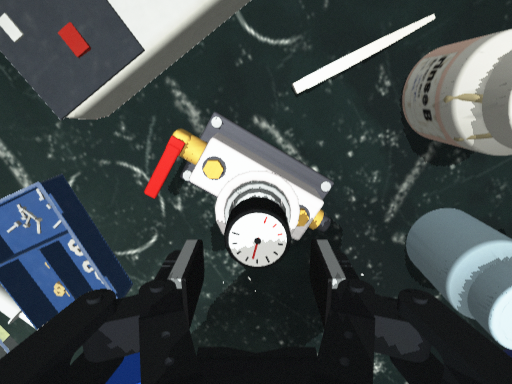

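The dial is at (257,238), midway between the finger edges at (193,243) and (322,243), so the hand is centred. Next I lower it to contact.

move_arm --motion "0 0 -0.01 0 0 0; 0 0 -0.02 0 0 0; 0 0 -0.024 0 0 0; 0 0 -0.024 0 0 0; 0 0 -0.025 0 0 0; 0 0 -0.026 0 0 0; 0 0 -0.026 0 0 0"

```text
time_s: 3.35
eef_pos: [0.6687, 0.2139, 0.1017]
eef_rot: [-3.141, -0.0, -0.552]
force: [-0.0, 0.2, -0.8]
finger_gap: 0.602
```

move_arm --motion "0 0 -0.0005 0 0 0; 0 0 -0.001 0 0 0; 0 0 -0.001 0 0 0; 0 0 -0.001 0 0 0"

```text
time_s: 3.75
eef_pos: [0.6686, 0.214, 0.1005]
eef_rot: [-3.142, -0.0, -0.552]
force: [0.9, 0.2, 0.4]
finger_gap: 0.6
```

move_arm --motion "0 0 -0.0005 0 0 0; 0 0 -0.001 0 0 0; 0 0 -0.001 0 0 0; 0 0 -0.001 0 0 0"

```text
time_s: 4.15
eef_pos: [0.6686, 0.2139, 0.0995]
eef_rot: [3.142, 0.0, -0.552]
force: [-0.3, 0.5, 0.8]
finger_gap: 0.599
```

move_arm --motion "0 0 -0.0005 0 0 0; 0 0 -0.001 0 0 0; 0 0 -0.001 0 0 0; 0 0 -0.001 0 0 0"

```text
time_s: 4.55
eef_pos: [0.6686, 0.2139, 0.0985]
eef_rot: [3.142, 0.0, -0.552]
force: [-0.6, 0.7, 1.0]
finger_gap: 0.602
```

move_arm --motion "0 0 -0.0005 0 0 0; 0 0 -0.001 0 0 0; 0 0 -0.001 0 0 0; 0 0 -0.001 0 0 0"

```text
time_s: 4.95
eef_pos: [0.6686, 0.2139, 0.0975]
eef_rot: [3.142, 0.0, -0.552]
force: [-0.1, 0.2, 0.5]
finger_gap: 0.603
```

move_arm --motion "0 0 -0.0005 0 0 0; 0 0 -0.001 0 0 0; 0 0 -0.001 0 0 0; 0 0 -0.001 0 0 0"

```text
time_s: 5.35
eef_pos: [0.6686, 0.214, 0.0965]
eef_rot: [3.142, 0.0, -0.552]
force: [-0.5, -0.3, 0.1]
finger_gap: 0.596
```

move_arm --motion "0 0 -0.0005 0 0 0; 0 0 -0.001 0 0 0; 0 0 -0.001 0 0 0; 0 0 -0.001 0 0 0"

```text
time_s: 5.75
eef_pos: [0.6686, 0.2139, 0.0955]
eef_rot: [3.142, 0.0, -0.552]
force: [1.1, -0.2, 0.2]
finger_gap: 0.597
```

move_arm --motion "0 0 -0.0005 0 0 0; 0 0 -0.001 0 0 0; 0 0 -0.001 0 0 0; 0 0 -0.001 0 0 0"

```text
time_s: 6.15
eef_pos: [0.6686, 0.2139, 0.0945]
eef_rot: [3.142, 0.0, -0.552]
force: [0.3, 0.2, 0.7]
finger_gap: 0.602
```

move_arm --motion "0 0 -0.0005 0 0 0; 0 0 -0.001 0 0 0; 0 0 -0.001 0 0 0; 0 0 -0.001 0 0 0"

```text
time_s: 6.55
eef_pos: [0.6686, 0.2139, 0.0935]
eef_rot: [3.142, 0.0, -0.552]
force: [0.7, 0.4, -0.9]
finger_gap: 0.605
```

```bash
cat > w.py <<'E'
from h import *
import sys
s=robot.read_state(); p,d,c=grab('wrist'); P=cloud(d,c); C=np.array([.669,.2138])
r=np.hypot(P[...,0]-C[0],P[...,1]-C[1]); Z=P[...,2]
q=(r<.016)&(Z>.13)&(Z<.2); fl=(r>.0235)&(r<.0275)&(Z>.08)&(Z<.106)&(p.min(-1)>110)
mo=(r>.0185)&(r<.021)&(Z>.09)&(Z<.114)
print('t',s['time_s'],'eef',s['eef_pos'],'F',s['force'],'dial',np.median(Z[q]),q.sum(),'flange',np.median(Z[fl]),fl.sum())
if len(sys.argv)>1: save(sys.argv[1],p)
E
python3 w.py d.png
```

```text
t 6.55 eef [0.66856409 0.21393193 0.09347576] F [ 0.68670828  0.35227335 -0.89188473] dial 0.1462593892195216 3794 flange 0.1024168762171602 1280
```

View pics/d.png

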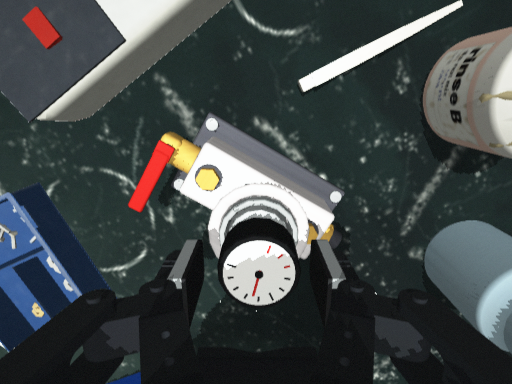

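The dial is at (258,272), the flange's outer edges are at u≈208 and 308, and the finger inner edges are at about (197,245) and (318,245). I'll measure the fingertip heights before going on.

```bash
python3 - <<'E'
from h import *
p,d,c=grab('wrist'); P=cloud(d,c); t=np.array([.6686,.2139]); a=-.552
ex=np.array([np.cos(a),np.sin(a)]); ey=np.array([-ex[1],ex[0]])
Q=P[...,:2]-t; X=Q@ex; Y=Q@ey; Z=P[...,2]
m=(abs(X)>.02)&(abs(X)<.06)&(abs(Y)<.02)&(Z>.085)
for lo in np.arange(.086,.13,.003):
    for s in (-1,1):
        k=m&(Z>=lo)&(Z<lo+.003)&(X*s>0)
        if k.sum()>5: print(round(lo,3),s,k.sum(),'X %.4f %.4f Y %.4f %.4f'%(abs(X[k]).min(),abs(X[k]).max(),Y[k].min(),Y[k].max()))
E
```

```text
0.095 1 9 X 0.0201 0.0207 Y -0.0033 0.0019
0.098 -1 21 X 0.0200 0.0269 Y -0.0087 0.0174
0.098 1 34 X 0.0204 0.0304 Y -0.0133 0.0194
0.101 -1 457 X 0.0200 0.0269 Y -0.0160 0.0188
0.101 1 559 X 0.0200 0.0299 Y -0.0156 0.0199
0.104 1 7 X 0.0202 0.0230 Y 0.0001 0.0099
0.107 1 108 X 0.0200 0.0230 Y -0.0050 0.0104
```

```bash
python3 - <<'E'
from h import *
p,d,c=grab('wrist'); P=cloud(d,c); t=np.array([.6686,.2139]); a=-.552
ex=np.array([np.cos(a),np.sin(a)]); ey=np.array([-ex[1],ex[0]])
Q=P[...,:2]-t; X=Q@ex; Y=Q@ey; Z=P[...,2]
for v in (236,240,245,250,260,280):
    print(v,[(u,round(float(d[v,u]),3),round(X[v,u]*1e3,1),round(Y[v,u]*1e3,1),round(Z[v,u]*1e3,1)) for u in (172,180,188,194,198,203,310,316,321,326,332,340)])
E
```

```text
236 [(172, 0.293, np.float64(-76.4), np.float64(-47.9), np.float64(0.9)), (180, 0.294, np.float64(-69.6), np.float64(-48.7), np.float64(-0.8)), (188, 0.292, np.float64(-61.8), np.float64(-47.9), np.float64(1.0)), (194, 0.293, np.float64(-56.4), np.float64(-48.0), np.float64(0.7)), (198, 0.293, np.float64(-52.9), np.float64(-48.3), np.float64(0.1)), (203, 0.294, np.float64(-48.4), np.float64(-48.6), np.float64(-0.6)), (310, 0.228, np.float64(38.6), np.float64(-21.4), np.float64(59.9)), (316, 0.228, np.float64(42.9), np.float64(-21.4), np.float64(59.9)), (321, 0.238, np.float64(48.4), np.float64(-25.4), np.float64(50.9)), (326, 0.248, np.float64(54.3), np.float64(-29.6), np.float64(41.6)), (332, 0.252, np.float64(59.9), np.float64(-31.3), np.float64(37.8)), (340, 0.253, np.float64(66.3), np.float64(-31.6), np.float64(37.1))]
240 [(172, 0.294, np.float64(-76.8), np.float64(-52.1), np.float64(0.5)), (180, 0.294, np.float64(-69.5), np.float64(-52.2), np.float64(0.4)), (188, 0.147, np.float64(-30.7), np.float64(10.3), np.float64(135.1)), (194, 0.146, np.float64(-27.7), np.float64(10.8), np
[... 3206 characters left out ...]
4(168.2)), (188, 0.119, np.float64(-24.8), np.float64(7.9), np.float64(164.8)), (194, 0.133, np.float64(-25.1), np.float64(0.7), np.float64(153.3)), (198, 0.14, np.float64(-24.8), np.float64(-3.3), np.float64(146.7)), (203, 0.155, np.float64(-25.1), np.float64(-11.3), np.float64(133.8)), (310, 0.155, np.float64(26.4), np.float64(-11.2), np.float64(133.9)), (316, 0.139, np.float64(26.4), np.float64(-2.6), np.float64(147.9)), (321, 0.128, np.float64(26.5), np.float64(3.0), np.float64(156.9)), (326, 0.119, np.float64(26.4), np.float64(8.1), np.float64(165.1)), (332, 0.116, np.float64(28.0), np.float64(9.7), np.float64(167.7)), (340, 0.115, np.float64(30.6), np.float64(10.2), np.float64(168.6))]
```

```bash
python3 - <<'E'
from h import *
t=np.array([.6686,.2139]); a=-.552
ex=np.array([np.cos(a),np.sin(a)]); ey=np.array([-ex[1],ex[0]])
o=[]
for n in ('scene','top'):
    p,d,c=grab(n); o.append(p); P=cloud(d,c)
    Q=P[...,:2]-t; X=Q@ex; Y=Q@ey; Z=P[...,2]
    m=(abs(X)>.022)&(abs(X)<.055)&(abs(Y)<.03)&(Z>.104)&(d>0)
    for lo in np.arange(.1,.19,.006):
      for s in (-1,1):
        k=m&(Z>=lo)&(Z<lo+.006)&(X*s>0)
        if k.sum()>2: print(n,round(lo,3),s,k.sum(),'X %.4f %.4f Y %.4f %.4f'%(abs(X[k]).min(),abs(X[k]).max(),Y[k].min(),Y[k].max()))
p=o[0]; save('e.png',cv2.resize(p[60:260,150:350],(600,600),interpolation=cv2.INTER_CUBIC))
E
```

```text
scene 0.1 -1 4 X 0.0226 0.0252 Y -0.0165 0.0140
scene 0.13 -1 4 X 0.0283 0.0335 Y -0.0089 -0.0032
scene 0.13 1 11 X 0.0238 0.0304 Y -0.0096 0.0088
scene 0.136 -1 15 X 0.0281 0.0402 Y -0.0137 0.0051
scene 0.136 1 15 X 0.0240 0.0358 Y -0.0119 0.0076
scene 0.142 -1 18 X 0.0279 0.0406 Y -0.0106 0.0026
scene 0.142 1 19 X 0.0237 0.0361 Y -0.0121 0.0091
scene 0.148 -1 17 X 0.0277 0.0403 Y -0.0112 0.0039
scene 0.148 1 20 X 0.0238 0.0377 Y -0.0117 0.0092
scene 0.154 -1 19 X 0.0277 0.0410 Y -0.0109 0.0078
scene 0.154 1 18 X 0.0242 0.0379 Y -0.0119 0.0089
scene 0.16 -1 17 X 0.0277 0.0401 Y -0.0114 0.0012
scene 0.16 1 18 X 0.0237 0.0375 Y -0.0112 0.0097
scene 0.166 -1 8 X 0.0279 0.0396 Y -0.0118 -0.0059
scene 0.166 1 21 X 0.0234 0.0365 Y -0.0142 0.0112
scene 0.172 -1 27 X 0.0279 0.0548 Y -0.0132 -0.0033
scene 0.172 1 25 X 0.0256 0.0538 Y -0.0122 0.0076
scene 0.178 -1 47 X 0.0272 0.0549 Y -0.0135 0.0110
scene 0.178 1 46 X 0.0235 0.0550 Y -0.0131 0.0078
scene 0.184 -1 42 X 0.0252 0.0529 Y -0.0128 0.0133
scene 0.184 1 50 X 0.0223 0.0530 Y -0.0122 0.0134
top 0.178 1 3 X 0.0491 0.0526 Y -0.0141 -0.0128
top 0.184 1 4 X 0.0458 0.0542 Y -0.0125 -0.0118
```

View pics/e.png

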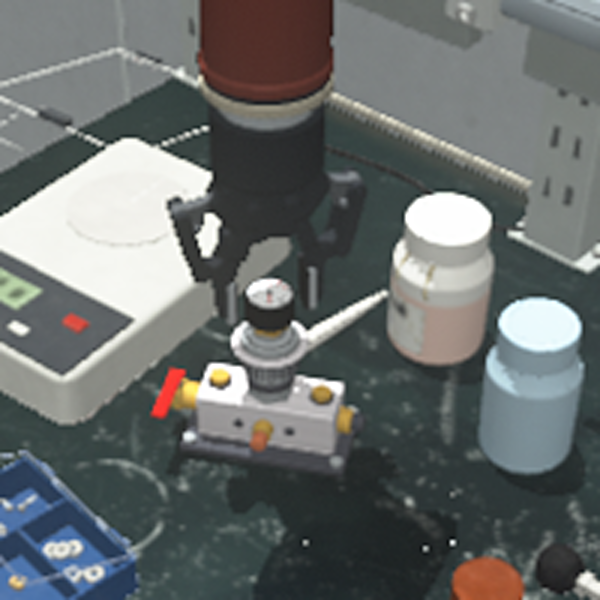

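The wrist and scene depth agree that the fingertips are at z≈0.131. That is about 37 mm above the reported TCP height, while the flange is at 0.102. The tips are centred on the coupling and still about 29 mm above the flange. The reported z therefore doesn't match the finger ends, so I'll go by camera-relative heights and force. I go down 22 mm and measure again.

move_arm --motion "0 0 -0.006 0 0 0; 0 0 -0.012 0 0 0; 0 0 -0.017 0 0 0; 0 0 -0.02 0 0 0; 0 0 -0.022 0 0 0; 0 0 -0.022 0 0 0; 0 0 -0.022 0 0 0"

```text
time_s: 7.5
eef_pos: [0.6687, 0.2139, 0.0717]
eef_rot: [-3.141, -0.0, -0.552]
force: [-0.5, 0.5, 0.3]
finger_gap: 0.602
```

```bash
cat >> w.py <<'E'
t=s['eef_pos'][:2]; a=s['eef_rot'][2]; ex=np.array([np.cos(a),np.sin(a)]); ey=np.array([-ex[1],ex[0]])
Q=P[...,:2]-t; X=Q@ex; Y=Q@ey
k=(Y>.0085)&(Y<.0125)&(abs(X)>.02)&(abs(X)<.036)&(d<.165)&(d>.1)
for sg in (-1,1):
    j=k&(X*sg>0); print('tip',sg,j.sum(),'zmin %.4f'%np.percentile(Z[j],2),'inner X %.4f'%np.percentile(abs(X[j]),3))
E
python3 w.py
```

```text
t 7.5 eef [0.66868978 0.21394865 0.07165154] F [-0.53557919  0.49710151  0.3111749 ] dial 0.14682975048586194 8586 flange 0.10240481456334771 1581
tip -1 1532 zmin 0.1022 inner X 0.0227
tip 1 1488 zmin 0.1017 inner X 0.0228
```

move_arm --motion "0 0 -0.001 0 0 0; 0 0 -0.002 0 0 0; 0 0 -0.003 0 0 0; 0 0 -0.003 0 0 0; 0 0 -0.003 0 0 0"

```text
time_s: 8.05
eef_pos: [0.6686, 0.214, 0.0685]
eef_rot: [3.142, 0.0, -0.552]
force: [0.4, -0.2, 0.3]
finger_gap: 0.6
```

move_arm --motion "0 0 -0.001 0 0 0; 0 0 -0.001 0 0 0; 0 0 -0.001 0 0 0"

```text
time_s: 8.35
eef_pos: [0.6686, 0.2139, 0.0675]
eef_rot: [3.142, 0.0, -0.552]
force: [-0.6, 0.9, 0.6]
finger_gap: 0.602
```

move_arm --motion "0 0 -0.001 0 0 0; 0 0 -0.001 0 0 0; 0 0 -0.001 0 0 0"

```text
time_s: 8.65
eef_pos: [0.6686, 0.2139, 0.0665]
eef_rot: [3.142, 0.0, -0.552]
force: [0.9, 0.6, -0.0]
finger_gap: 0.602
```

move_arm --motion "0 0 -0.001 0 0 0; 0 0 -0.001 0 0 0; 0 0 -0.001 0 0 0"

```text
time_s: 8.95
eef_pos: [0.6687, 0.2139, 0.0657]
eef_rot: [-3.141, -0.0, -0.552]
force: [-0.5, 0.0, 2.5]
finger_gap: 0.601
```

Contact is felt at a reported z of about 0.0658. I push the sleeve the first 4 mm and watch the force.

move_arm --motion "0 0 -0.0005 0 0 0; 0 0 -0.001 0 0 0; 0 0 -0.001 0 0 0"

```text
time_s: 9.25
eef_pos: [0.6689, 0.214, 0.0655]
eef_rot: [-3.141, -0.0, -0.552]
force: [-3.2, -0.0, 8.0]
finger_gap: 0.6
```

move_arm --motion "0 0 -0.0005 0 0 0; 0 0 -0.001 0 0 0; 0 0 -0.0015 0 0 0; 0 0 -0.0015 0 0 0; 0 0 -0.0015 0 0 0"

```text
time_s: 9.75
eef_pos: [0.6689, 0.214, 0.0642]
eef_rot: [-3.141, -0.0, -0.552]
force: [-4.5, -0.3, 9.9]
finger_gap: 0.601
```

move_arm --motion "0 0 -0.0005 0 0 0; 0 0 -0.001 0 0 0; 0 0 -0.001 0 0 0; 0 0 -0.001 0 0 0"

```text
time_s: 10.15
eef_pos: [0.6689, 0.214, 0.0633]
eef_rot: [-3.141, -0.0, -0.552]
force: [-3.9, 0.2, 9.5]
finger_gap: 0.597
```

```bash
python3 w.py
```

```text
t 10.15 eef [0.66886983 0.21402383 0.06326334] F [-3.91411918  0.18254994  9.4933581 ] dial 0.1467557140941279 9012 flange 0.1001393555086197 1577
tip -1 1547 zmin 0.0999 inner X 0.0228
tip 1 1500 zmin 0.0993 inner X 0.0225
```

move_arm --motion "0 0 -0.0005 0 0 0; 0 0 -0.001 0 0 0; 0 0 -0.0015 0 0 0; 0 0 -0.0015 0 0 0; 0 0 -0.0015 0 0 0"

```text
time_s: 10.7
eef_pos: [0.6689, 0.214, 0.0618]
eef_rot: [-3.141, -0.0, -0.552]
force: [-3.0, -1.0, 9.3]
finger_gap: 0.603
```

```bash
python3 w.py
```

```text
t 10.7 eef [0.66889026 0.2140197  0.0618368 ] F [-3.00087283 -1.03245432  9.32079612] dial 0.14676445532132418 8923 flange 0.09869815981414443 1558
tip -1 1532 zmin 0.0986 inner X 0.0227
tip 1 1503 zmin 0.0979 inner X 0.0226
```

move_arm --motion "0 0 -0.0005 0 0 0; 0 0 -0.0005 0 0 0; 0 0 -0.0005 0 0 0"

```text
time_s: 11.05
eef_pos: [0.6689, 0.214, 0.0613]
eef_rot: [-3.141, -0.0, -0.552]
force: [-3.6, -0.7, 11.2]
finger_gap: 0.6
```

```bash
python3 w.py
```

```text
t 11.05 eef [0.66890332 0.21398136 0.06131329] F [-3.60346349 -0.67213289 11.23365699] dial 0.1467478316890424 8907 flange 0.09817605600828112 1568
tip -1 1533 zmin 0.0980 inner X 0.0228
tip 1 1501 zmin 0.0973 inner X 0.0225
```

move_arm --motion "0 0 -0.0005 0 0 0; 0 0 -0.0005 0 0 0; 0 0 -0.0005 0 0 0"

```text
time_s: 11.4
eef_pos: [0.6689, 0.214, 0.0608]
eef_rot: [-3.141, -0.0, -0.552]
force: [-3.6, -1.1, 9.5]
finger_gap: 0.601
```

```bash
python3 w.py|head -1
```

```text
t 11.4 eef [0.66886517 0.2140095  0.06075332] F [-3.5898447  -1.13362526  9.54842505] dial 0.1467625840179763 8880 flange 0.09765417965240888 1565
```

move_arm --motion "0 0 -0.0005 0 0 0; 0 0 -0.0005 0 0 0; 0 0 -0.0005 0 0 0"

```text
time_s: 11.75
eef_pos: [0.6689, 0.2139, 0.0602]
eef_rot: [-3.141, -0.0, -0.552]
force: [-3.9, -0.4, 9.5]
finger_gap: 0.597
```

```bash
python3 w.py|head -1
```

```text
t 11.75 eef [0.66889518 0.21393434 0.0602131 ] F [-3.9249356  -0.42244336  9.47137366] dial 0.1467925706952311 8793 flange 0.09708005248381715 1560
```

move_arm --motion "0 0 -0.0005 0 0 0; 0 0 -0.0005 0 0 0; 0 0 -0.0005 0 0 0"

```text
time_s: 12.1
eef_pos: [0.6689, 0.214, 0.0597]
eef_rot: [-3.141, -0.0, -0.552]
force: [-3.4, -1.9, 9.8]
finger_gap: 0.6
```

```bash
python3 w.py|head -1
```

```text
t 12.1 eef [0.66885391 0.21398532 0.05966264] F [-3.35421875 -1.89339515  9.78358829] dial 0.1470148732617003 8779 flange 0.09650005763376562 1573
```

move_arm --motion "0 0 -0.0005 0 0 0; 0 0 -0.0005 0 0 0; 0 0 -0.0005 0 0 0"

```text
time_s: 12.45
eef_pos: [0.6689, 0.214, 0.0592]
eef_rot: [-3.141, -0.0, -0.552]
force: [-2.7, -1.4, 8.8]
finger_gap: 0.599
```

```bash
python3 w.py|head -1
```

```text
t 12.45 eef [0.66886639 0.2139503  0.05918611] F [-2.7188202  -1.41182723  8.79191375] dial 0.1473431018139651 8667 flange 0.09601503165826661 1562
```

move_arm --motion "0 0 -0.0005 0 0 0; 0 0 -0.0005 0 0 0; 0 0 -0.0005 0 0 0"

```text
time_s: 12.8
eef_pos: [0.6689, 0.214, 0.0587]
eef_rot: [-3.141, -0.0, -0.552]
force: [-3.6, -1.4, 9.7]
finger_gap: 0.6
```

```bash
python3 w.py|head -1
```

```text
t 12.8 eef [0.66889332 0.21397851 0.05873191] F [-3.60190347 -1.4387289   9.74627905] dial 0.1477963790505319 8576 flange 0.09557399080197145 1581
```

Creep has begun: the dial is up about 1 mm. I continue in the same steps.

move_arm --motion "0 0 -0.0004 0 0 0; 0 0 -0.0004 0 0 0; 0 0 -0.0004 0 0 0"

```text
time_s: 13.15
eef_pos: [0.6689, 0.214, 0.0583]
eef_rot: [-3.141, -0.0, -0.552]
force: [-3.2, -1.3, 10.6]
finger_gap: 0.601
```

```bash
python3 w.py|head -1
```

```text
t 13.15 eef [0.66888121 0.21396918 0.05834865] F [-3.24876723 -1.30699783 10.57361595] dial 0.14825032295871446 8456 flange 0.0952388954744354 1580
```

move_arm --motion "0 0 -0.0004 0 0 0; 0 0 -0.0004 0 0 0; 0 0 -0.0004 0 0 0"

```text
time_s: 13.5
eef_pos: [0.6689, 0.214, 0.058]
eef_rot: [-3.141, -0.0, -0.552]
force: [-4.5, -1.3, 9.7]
finger_gap: 0.599
```

```bash
python3 w.py|head -1
```

```text
t 13.5 eef [0.66888524 0.21400896 0.0579893 ] F [-4.45704988 -1.26038543  9.72351768] dial 0.14888465813560248 8351 flange 0.09486226622751882 1570
```

move_arm --motion "0 0 -0.0004 0 0 0; 0 0 -0.0004 0 0 0; 0 0 -0.0004 0 0 0"

```text
time_s: 13.85
eef_pos: [0.6689, 0.2139, 0.0576]
eef_rot: [-3.141, -0.0, -0.552]
force: [-4.2, -1.2, 10.0]
finger_gap: 0.601
```

```bash
python3 w.py|head -1
```

```text
t 13.85 eef [0.66890467 0.21393397 0.05764069] F [-4.1797342  -1.20670276  9.99011796] dial 0.1495237859056272 8208 flange 0.09450618964349364 1577
```

move_arm --motion "0 0 -0.0004 0 0 0; 0 0 -0.0004 0 0 0; 0 0 -0.0004 0 0 0"

```text
time_s: 14.2
eef_pos: [0.6689, 0.214, 0.0572]
eef_rot: [-3.141, -0.0, -0.552]
force: [-4.0, -0.2, 10.3]
finger_gap: 0.598
```

```bash
python3 w.py|head -1
```

```text
t 14.2 eef [0.66888245 0.21400975 0.05722381] F [-3.99360171 -0.16275443 10.25119076] dial 0.15227004093237723 7754 flange 0.09408498372852311 1588
```

move_arm --motion "0 0 -0.0003 0 0 0; 0 0 -0.0003 0 0 0; 0 0 -0.0003 0 0 0"

```text
time_s: 14.55
eef_pos: [0.6689, 0.214, 0.057]
eef_rot: [-3.141, -0.0, -0.552]
force: [-3.7, -0.4, 10.9]
finger_gap: 0.601
```

```bash
python3 w.py|head -1
```

```text
t 14.55 eef [0.66888341 0.21399495 0.05696588] F [-3.69300555 -0.37707347 10.89610914] dial 0.1525140351929059 7665 flange 0.09384953559043067 1590
```

The gauge is released: the dial is up about 5.8 mm at 8.5 mm of travel. I raise the hand to the case and grip.

move_arm --motion "0 0 0.003 0 0 0; 0 0 0.01 0 0 0; 0 0 0.02 0 0 0; 0 0 0.03 0 0 0; 0 0 0.036 0 0 0; 0 0 0.039 0 0 0; 0 0 0.039 0 0 0; 0 0 0.039 0 0 0"

```text
time_s: 15.4
eef_pos: [0.6684, 0.2139, 0.0943]
eef_rot: [3.141, 0.0, -0.552]
force: [-0.1, -0.7, 0.2]
finger_gap: 0.599
```

```bash
python3 w.py
```

```text
t 15.4 eef [0.66839428 0.21392198 0.09429265] F [-0.07705744 -0.71771494  0.17521252] dial 0.1517572909811485 4020 flange 0.09451969571922172 1184
tip -1 1464 zmin 0.1370 inner X 0.0248
tip 1 1361 zmin 0.1369 inner X 0.0262
```

move_arm --motion "0 0 0 0 0 0; 0 0 0 0 0 0; 0 0 0 0 0 0; 0 0 0 0 0 0; 0 0 0 0 0 0; 0 0 0 0 0 0" --hand 1 --grip_force 50

```text
time_s: 16.05
eef_pos: [0.6686, 0.2138, 0.0945]
eef_rot: [3.141, -0.0, -0.552]
force: [0.7, -1.1, -1.5]
finger_gap: 0.413
```

```bash
python3 w.py f.png
```

```text
t 16.05 eef [0.66861487 0.2137657  0.09448559] F [ 0.74644529 -1.12108356 -1.51473144] dial 0.15173427240954235 4020 flange 0.09454217125513406 1057
tip -1 1027 zmin 0.1360 inner X 0.0202
tip 1 1274 zmin 0.1361 inner X 0.0202
```

View pics/f.png

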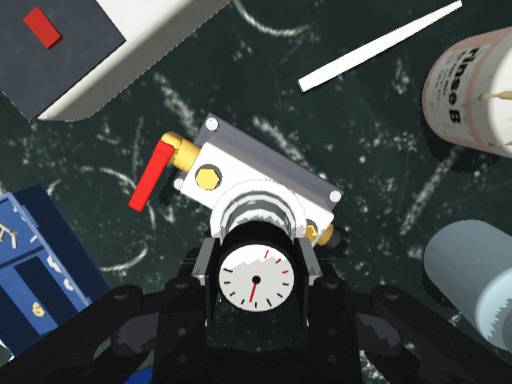

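The fingers hold the case on both sides of the dial at (256,278), with an opening of 0.41 (about 35 mm). The sleeve is still back. I draw the gauge straight up slowly.

move_arm --motion "0 0 0.001 0 0 0; 0 0 0.003 0 0 0; 0 0 0.005 0 0 0; 0 0 0.008 0 0 0; 0 0 0.011 0 0 0; 0 0 0.014 0 0 0; 0 0 0.017 0 0 0; 0 0 0.02 0 0 0; 0 0 0.023 0 0 0; 0 0 0.026 0 0 0; 0 0 0.03 0 0 0; 0 0 0.034 0 0 0"

```text
time_s: 17.3
eef_pos: [0.6686, 0.2139, 0.1289]
eef_rot: [3.142, 0.0, -0.552]
force: [-0.6, 0.6, -1.5]
finger_gap: 0.412
```

move_arm --motion "0 0 0.006 0 0 0; 0 0 0.012 0 0 0; 0 0 0.012 0 0 0; 0 0 0.012 0 0 0"

```text
time_s: 17.7
eef_pos: [0.6687, 0.214, 0.1408]
eef_rot: [-3.141, -0.0, -0.552]
force: [0.7, 0.0, -1.7]
finger_gap: 0.41
```

```bash
python3 w.py g.png; python3 - <<'E'
from h import *
p,d,c=grab('scene'); P=cloud(d,c); r=np.hypot(P[...,0]-.667,P[...,1]-.214); Z=P[...,2]
h,b=np.histogram(Z[(r<.035)&(Z>.05)],np.arange(.08,.23,.004)); print([(round(float(x),3),int(k)) for x,k in zip(b,h)])
save('g2.png',cv2.resize(p[60:260,150:350],(600,600)))
E
```

```text
t 17.7 eef [0.66868864 0.21397125 0.140795  ] F [ 0.74569037  0.04872627 -1.74727708] dial 0.19797023230828453 4380 flange 0.10239158948876143 908
tip -1 1015 zmin 0.1827 inner X 0.0202
tip 1 1271 zmin 0.1823 inner X 0.0202
[(0.08, 17), (0.084, 30), (0.088, 24), (0.092, 15), (0.096, 32), (0.1, 122), (0.104, 88), (0.108, 102), (0.112, 4), (0.116, 0), (0.12, 0), (0.124, 0), (0.128, 1), (0.132, 7), (0.136, 13), (0.14, 11), (0.144, 25), (0.148, 11), (0.152, 7), (0.156, 12), (0.16, 19), (0.164, 5), (0.168, 9), (0.172, 5), (0.176, 28), (0.18, 42), (0.184, 42), (0.188, 43), (0.192, 59), (0.196, 158), (0.2, 32), (0.204, 32), (0.208, 23), (0.212, 22), (0.216, 23), (0.22, 31), (0.224, 40)]
```

View pics/g2.png

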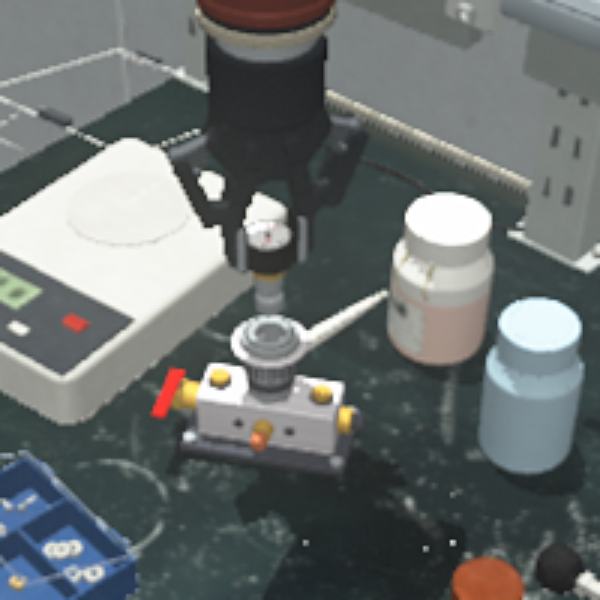

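The nipple is out and the sleeve is forward again: the flange is back at z 0.1024. The gauge hangs upright at about (265,265) in the crop. I carry it to above the socket.

move_arm --motion "0 0 0.015 0 0 0; -0.015 -0.012 0.025 0 0 0; -0.045 -0.037 0.025 0 0 0; -0.075 -0.062 0.025 0 0 0; -0.105 -0.087 0.025 0 0 0; -0.135 -0.111 0.025 0 0 0; -0.165 -0.136 0.02 0 0 0; -0.195 -0.16 0.01 0 0 0; -0.22 -0.18 0 0 0 0; -0.232 -0.191 -0.01 0 0 0; -0.232 -0.191 -0.015 0 0 0; -0.232 -0.191 -0.015 0 0 0"

```text
time_s: 19.0
eef_pos: [0.4369, 0.0231, 0.1261]
eef_rot: [-3.14, 0.0, -0.553]
force: [0.8, 0.1, -0.7]
finger_gap: 0.412
```

move_arm --motion "0 0 0 0 0 0; 0 0 0 0 0 0; 0 0 0 0 0 0"

```text
time_s: 19.3
eef_pos: [0.4372, 0.0233, 0.1259]
eef_rot: [3.141, -0.0, -0.552]
force: [0.2, 1.0, -0.4]
finger_gap: 0.413
```

```bash
python3 - <<'E'
from h import *
s=robot.read_state(); print(s['eef_pos'],s['eef_rot'],s['force'],s['finger_gap'])
o=[]
for n in ('wrist','scene','top'):
    p,d,c=grab(n); np.savez(n+'4',p=p,d=d,**{k:np.array(v) for k,v in c.items()}); o.append(p)
save('k.png',np.hstack([cv2.resize(o[0],(400,300)),cv2.resize(o[1][180:330,140:340],(400,300))]))
E
```

```text
[0.43715659 0.02325766 0.12588802] [ 3.14134681e+00 -4.66546496e-04 -5.51532221e-01] [ 0.19897695  0.99129702 -0.43015527] 0.4127418195040586
```

View pics/k.png

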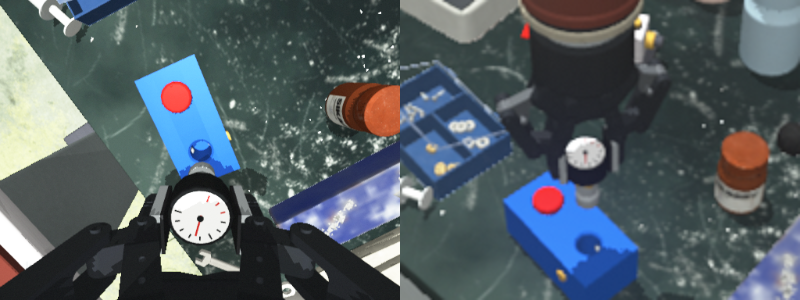

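The wrist view shows the socket at about (256,191) and the dial at (256,278) in full pixels. The scene view shows the gauge upright above the block. Next is the offset between them.

```bash
python3 - <<'E'
from h import *
def ray(z,u,v,h):
    R=z['R']; o=-R.T@z['t']; r=R.T@np.array([(u-z['cx'])/z['fx'],(v-z['cy'])/z['fy'],1]); return (o+r*(h-o[2])/r[2])
for n in ('wrist4','scene4'):
    z=np.load(n+'.npz'); P=cloud(z['d'],z); p=z['p']; Z=P[...,2]; hsv=cv2.cvtColor(p,cv2.COLOR_RGB2HSV); H,S,V=cv2.split(hsv)
    R=np.hypot(P[...,0]-.4364,P[...,1]-.0229)
    near=np.hypot(P[...,0]-.4405,P[...,1]-.0505)<.09
    b=near&(H>100)&(H<122)&(S>130)&(abs(Z-.055)<.005); zt=np.median(Z[b])
    r=cv2.minAreaRect(P[b][:,:2].astype('float32')); print(n,'top z',zt,r)
    q=near&((H<8)|(H>172))&(S>150)&(V>80)&(Z>.058)&(Z<.075)
    cs,_=cv2.findContours(q.astype('uint8'),0,1); c=max(cs,key=cv2.contourArea); e=cv2.fitEllipse(c); pl=ray(z,*e[0],zt+.007); print(' plug',pl,e,np.median(Z[q]))
    # hole: below top inside region
    hm=(R<.02)&(Z<zt-.004)&(Z>.0); print(' hole px',hm.sum(), np.argwhere(hm).mean(0)[::-1] if hm.any() else '')
    # rim: block-top pixels at R 10..16 -> inner edge fit
    t=b&(abs(Z-zt)<.0025)
    h2=(~t&(R<.02)).astype('uint8'); cs,_=cv2.findContours(h2,0,1); 
    for c in cs:
        if cv2.contourArea(c)>25: e=cv2.minEnclosingCircle(c); print('  blob',cv2.contourArea(c),e,ray(z,*e[0],zt))
    g=(Z>.16)&(Z<.2)&(np.hypot(P[...,0]-.4364,P[...,1]-.0229)<.018)&(V>60)
    tz=np.median(Z[g]); w=g&(abs(Z-tz)<.004); c=max(cv2.findContours(w.astype('uint8'),0,1)[0],key=cv2.contourArea); e=cv2.fitEllipse(c); print(' dial z',tz,e,ray(z,*e[0],tz))
z=np.load('wrist4.npz'); save('s.png',cv2.resize(z['p'][120:340,170:350],(600,733))[:600])
E
```

```text
wrist4 top z 0.05444096254482252 ((0.44140613079071045, 0.049357280135154724), (0.12241373211145401, 0.0620931014418602), 81.40306091308594)
 plug [0.44656065 0.08118142 0.06144096] ((225.23658752441406, 123.86539459228516), (37.73387908935547, 38.553653717041016), 152.16514587402344) 0.061301116155444944
 hole px 548 [256.75912409 192.11313869]
  blob 3306.0 ((254.5, 362.0), 53.64010238647461) [ 0.34733407 -0.12034501  0.05444096]
  blob 7993.5 ((250.64031982421875, 257.64788818359375), 78.33602142333984) [ 0.40272105 -0.02435895  0.05444096]
 dial z 0.18332248362582837 ((255.94869995117188, 277.58624267578125), (67.38070678710938, 75.21861267089844), 92.09249877929688) [0.43779388 0.02341081 0.18332248]
scene4 top z 0.05405002903109121 ((0.44017887115478516, 0.051069989800453186), (0.12308094650506973, 0.0630902424454689), 81.67581939697266)
 plug [0.44336964 0.08063776 0.06105003] ((213.30972290039062, 279.3377685546875), (11.173422813415527, 13.580069541931152), 76.12602996826172) 0.06078872225364868
 hole px 95 [233.51578947 301.73684211]
  blob 90.5 ((233.5, 301.5), 6.5193023681640625) [0.43543654 0.0228852  0.05405003]
  blob 709.0 ((233.50601196289062, 254.6083221435547), 28.6074275970459) [0.51617614 0.09562092 0.05405003]
 dial z 0.18271760684592028 ((232.40980529785156, 256.1954040527344), (15.770784378051758, 19.638975143432617), 84.13038635253906) [0.43611085 0.02317876 0.18271761]
```

View pics/s.png

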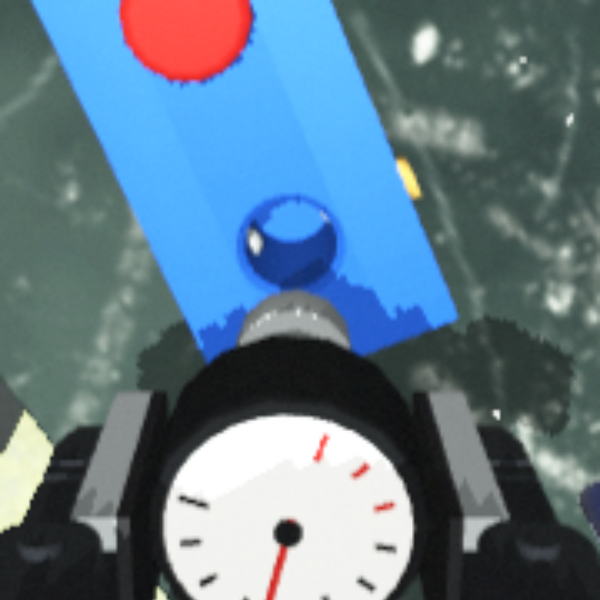

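The crop puts the socket rim at about (290,241), which is (257,192.4) in full pixels.

```bash
python3 - <<'E'
from h import *
z=np.load('wrist4.npz'); R=z['R']; o=-R.T@z['t']
for u,v in ((257,192.4),(256.8,192)):
    r=R.T@np.array([(u-z['cx'])/z['fx'],(v-z['cy'])/z['fy'],1]); print(o+r*(.0544-o[2])/r[2])
print(robot.read_state()['eef_pos'])
E
```

```text
[0.43787183 0.02244078 0.0544    ]
[0.43791042 0.02281088 0.0544    ]
[0.43680052 0.02308147 0.12567013]
```

move_arm --motion "-0.0005 -0.001 -0.01 0 0 0; -0.0005 -0.001 -0.025 0 0 0; -0.0005 -0.001 -0.04 0 0 0; -0.0005 -0.001 -0.052 0 0 0; -0.0005 -0.001 -0.058 0 0 0; -0.0005 -0.001 -0.058 0 0 0; -0.0005 -0.001 -0.058 0 0 0; -0.0005 -0.001 -0.058 0 0 0"

```text
time_s: 20.25
eef_pos: [0.4366, 0.022, 0.0682]
eef_rot: [-3.141, -0.001, -0.552]
force: [0.1, -0.1, -1.9]
finger_gap: 0.415
```

move_arm --motion "0 0 -0.001 0 0 0; 0 0 -0.002 0 0 0; 0 0 -0.003 0 0 0; 0 0 -0.004 0 0 0; 0 0 -0.005 0 0 0; 0 0 -0.005 0 0 0; 0 0 -0.005 0 0 0"

```text
time_s: 20.95
eef_pos: [0.4361, 0.0219, 0.0626]
eef_rot: [3.141, 0.0, -0.552]
force: [-0.2, 0.3, -1.3]
finger_gap: 0.416
```

move_arm --motion "0 0 -0.001 0 0 0; 0 0 -0.002 0 0 0; 0 0 -0.003 0 0 0; 0 0 -0.003 0 0 0; 0 0 -0.003 0 0 0"

```text
time_s: 21.45
eef_pos: [0.4361, 0.0219, 0.0596]
eef_rot: [3.142, 0.0, -0.552]
force: [0.8, -0.5, -1.0]
finger_gap: 0.408
```

move_arm --motion "0 0 -0.001 0 0 0; 0 0 -0.002 0 0 0; 0 0 -0.003 0 0 0; 0 0 -0.004 0 0 0; 0 0 -0.004 0 0 0"

```text
time_s: 21.95
eef_pos: [0.436, 0.0219, 0.0555]
eef_rot: [3.141, 0.0, -0.552]
force: [0.1, 0.1, -1.0]
finger_gap: 0.412
```

move_arm --motion "0 0 -0.002 0 0 0; 0 0 -0.004 0 0 0; 0 0 -0.006 0 0 0; 0 0 -0.008 0 0 0; 0 0 -0.008 0 0 0; 0 0 -0.008 0 0 0"

```text
time_s: 22.55
eef_pos: [0.436, 0.0219, 0.0475]
eef_rot: [3.141, 0.0, -0.552]
force: [-0.4, 0.7, -0.3]
finger_gap: 0.412
```

move_arm --motion "0 0 -0.001 0 0 0; 0 0 -0.002 0 0 0; 0 0 -0.003 0 0 0; 0 0 -0.003 0 0 0; 0 0 -0.003 0 0 0"

```text
time_s: 23.05
eef_pos: [0.4363, 0.0219, 0.0448]
eef_rot: [-3.141, -0.0, -0.552]
force: [-0.9, -1.1, 1.7]
finger_gap: 0.417
```

move_arm --motion "0 0 -0.001 0 0 0; 0 0 -0.002 0 0 0; 0 0 -0.003 0 0 0; 0 0 -0.003 0 0 0"

```text
time_s: 23.45
eef_pos: [0.4364, 0.022, 0.0418]
eef_rot: [-3.141, -0.0, -0.552]
force: [-0.1, 0.2, 2.1]
finger_gap: 0.415
```

move_arm --motion "0 0 -0.001 0 0 0; 0 0 -0.002 0 0 0; 0 0 -0.003 0 0 0; 0 0 -0.003 0 0 0"

```text
time_s: 23.85
eef_pos: [0.4358, 0.0218, 0.0383]
eef_rot: [3.141, 0.0, -0.552]
force: [0.8, -0.6, 0.1]
finger_gap: 0.416
```

move_arm --motion "0 0 -0.001 0 0 0; 0 0 -0.002 0 0 0; 0 0 -0.003 0 0 0; 0 0 -0.003 0 0 0"

```text
time_s: 24.25
eef_pos: [0.4358, 0.0219, 0.0353]
eef_rot: [3.141, 0.0, -0.552]
force: [0.2, -0.3, -0.7]
finger_gap: 0.408
```

move_arm --motion "0 0 -0.001 0 0 0; 0 0 -0.002 0 0 0; 0 0 -0.003 0 0 0; 0 0 -0.003 0 0 0"

```text
time_s: 24.65
eef_pos: [0.4358, 0.0219, 0.0323]
eef_rot: [3.141, 0.0, -0.552]
force: [0.0, -0.2, -0.6]
finger_gap: 0.408
```

move_arm --motion "0 0 -0.001 0 0 0; 0 0 -0.002 0 0 0; 0 0 -0.003 0 0 0; 0 0 -0.003 0 0 0; 0 0 -0.003 0 0 0"

```text
time_s: 25.15
eef_pos: [0.4357, 0.0219, 0.0292]
eef_rot: [3.141, 0.0, -0.552]
force: [1.3, -0.6, -4.2]
finger_gap: 0.415
```

move_arm --motion "0 0 -0.001 0 0 0; 0 0 -0.001 0 0 0; 0 0 -0.001 0 0 0"

```text
time_s: 25.45
eef_pos: [0.4357, 0.0219, 0.0283]
eef_rot: [3.141, 0.0, -0.552]
force: [1.1, -0.2, -5.6]
finger_gap: 0.416
```

move_arm --motion "0 0 -0.001 0 0 0; 0 0 -0.001 0 0 0; 0 0 -0.001 0 0 0"

```text
time_s: 25.75
eef_pos: [0.4361, 0.0219, 0.0276]
eef_rot: [3.142, 0.0, -0.552]
force: [0.6, -0.4, -3.4]
finger_gap: 0.414
```

move_arm --motion "0 0 -0.001 0 0 0; 0 0 -0.001 0 0 0; 0 0 -0.001 0 0 0"

```text
time_s: 26.05
eef_pos: [0.4362, 0.022, 0.0273]
eef_rot: [-3.141, 0.001, -0.552]
force: [-3.8, -1.1, 10.6]
finger_gap: 0.413
```

```bash
cat > k.py <<'E'
from h import *
s=robot.read_state(); print(s['time_s'],s['eef_pos'],s['force'],s['finger_gap'])
for n in ('wrist','scene'):
    p,d,c=grab(n); P=cloud(d,c); Z=P[...,2]
    r=np.hypot(P[...,0]-.4368,P[...,1]-.0224)
    g=(r<.015)&(Z>.075)&(Z<.13); near=np.hypot(P[...,0]-.4405,P[...,1]-.0505)<.06
    H,S,V=cv2.split(cv2.cvtColor(p,cv2.COLOR_RGB2HSV)); b=near&(H>100)&(H<122)&(S>130)&(abs(Z-.055)<.004)
    A=np.c_[P[g][:,:2],np.ones(g.sum())]; co=np.linalg.lstsq(A,Z[g],rcond=None)[0] if g.sum()>10 else 0
    print(n,'dial-top',np.median(Z[g])-np.median(Z[b]),g.sum(),'tilt',co,'fl',np.median(Z[(np.hypot(P[...,0]-.669,P[...,1]-.2138)<.0275)&(np.hypot(P[...,0]-.669,P[...,1]-.2138)>.0235)&(Z>.085)&(Z<.106)]))
E
python3 k.py
```

```text
26.05 [0.43623278 0.02198853 0.02730444] [-3.84833291 -1.06533969 10.63005096] 0.412809391209553
wrist dial-top 0.030320991793823013 3564 tilt [ 0.00722477 -0.01487215  0.08199713] fl nan
scene dial-top 0.03039886440330985 191 tilt [ 0.00194851 -0.0052007   0.08361001] fl nan
  return _methods._mean(a, axis=axis, dtype=dtype,
  ret = ret.dtype.type(ret / rcount)
```

The gauge is home: the dial stands 30.3 mm above the block (30 expected), it is upright, and the push force rose to 10.6 N. I relax the push, open the fingers and retreat.

move_arm --motion "0 0 0.001 0 0 0; 0 0 0.001 0 0 0; 0 0 0.001 0 0 0"

```text
time_s: 26.45
eef_pos: [0.436, 0.0219, 0.0276]
eef_rot: [3.142, 0.0, -0.552]
force: [0.3, -0.9, -1.7]
finger_gap: 0.411
```

move_arm --motion "0 0 0 0 0 0; 0 0 0 0 0 0; 0 0 0 0 0 0; 0 0 0 0 0 0; 0 0 0 0 0 0" --hand 0.4

```text
time_s: 26.95
eef_pos: [0.4362, 0.022, 0.0277]
eef_rot: [-3.141, -0.0, -0.552]
force: [0.1, -0.1, -0.7]
finger_gap: 0.598
```

move_arm --motion "0 0 0.005 0 0 0; 0 0 0.015 0 0 0; 0 0 0.03 0 0 0; 0 0 0.05 0 0 0; 0 0 0.075 0 0 0; 0 0 0.1 0 0 0; 0 0 0.12 0 0 0; 0 0 0.13 0 0 0; 0 0 0.13 0 0 0; 0 0 0.13 0 0 0"

```text
time_s: 27.95
eef_pos: [0.4358, 0.0219, 0.1571]
eef_rot: [3.141, 0.0, -0.552]
force: [-0.2, 0.7, 1.1]
finger_gap: 0.6
```

```bash
python3 k.py; python3 - <<'E'
from h import *
p,d,c=grab('scene'); save('z.png',cv2.resize(p[130:350,130:350],(600,600)))
E
```

```text
27.95 [0.43575427 0.02188221 0.15710468] [-0.18223607  0.73455868  1.08707584] 0.6001177003621737
wrist dial-top 0.030382704567272073 1048 tilt [ 0.00703686 -0.00306306  0.08183301] fl nan
scene dial-top 0.030235105504848342 187 tilt [ 0.00513909 -0.00806287  0.08231206] fl nan
  return _methods._mean(a, axis=axis, dtype=dtype,
  ret = ret.dtype.type(ret / rcount)
```

View pics/z.png

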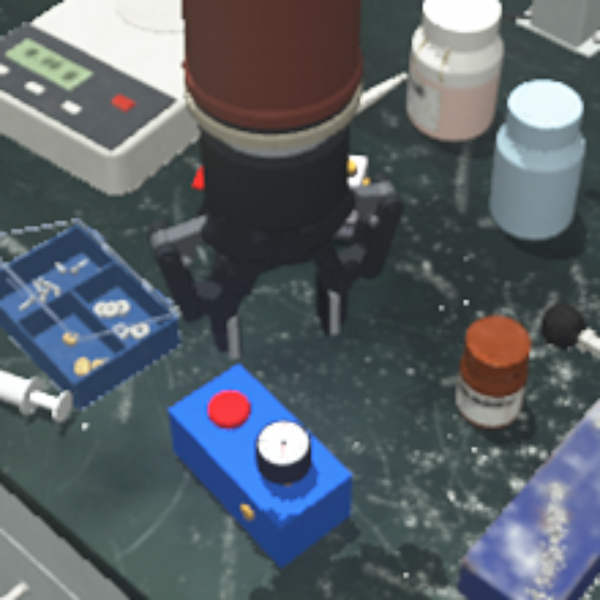

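The gauge stands upright in the block's socket at about (284,450), the gripper is clear, and the bystanders are where they were. I hand the job in.

```bash
python3 -c "
from h import *
print(robot.sign_off())"
```

```text
the job is handed in; nothing more can be done
None
```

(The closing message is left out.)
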